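# Lift the pile of toy side plates on the lifting key

## Robot

A 6-joint arm with a two-finger parallel gripper is mounted at the origin on the work surface. World frame = base frame: x ahead of the robot, y to its left, z up, the work surface at z = 0. Lengths are in m, angles in degrees, forces in N, time in s.
With the tool pointing down it reaches from about 0.375 to 0.9 m from the base axis. Payload 3.1 kg.
Tool frame: the origin (TCP) lies at the very end of the fingers, on their centre line; the grasp point (between the pads) lies 19 mm behind it (grip_point_offset is the distance from the TCP to the grasp point, in m); y points along the fingers, x is the direction in which the jaws open and shut, and the axes are right-handed (so a half turn about y gives the same grasp; the last joint's range is limited). The gripper opens to 87 mm and grips with 3 to 60 N. Pads are 19 mm wide; open, the fingers measure 117 mm over their backs; the gripper's body (75 mm by 190 mm) begins 51 mm behind the grasp point.
Start: joints at [60.648, 30.224, 82.088, -0, 67.689, -10.227], TCP at [0.205, 0.59, 0.223] pointing down, gripper open.
Joint ranges: [-176.69, 176.69], [-43.24, 126.21], [12.49, 139.97], [-82, 262], [0, 151.66], [-163.58, 163.58]. Speed limits (degrees/s): [159.86, 159.86, 180, 180, 180, 180].

## Interface

Orientations are given as a 3x3 rotation matrix whose columns are the frame's x, y, z axes.
In Python, from rig import * gives the robot as it stands.
- The arm moves only by the tool send_rows, never from a script. Its argument "moves" is text: rows parted by semicolons, each of 5 numbers parted by spaces: the finger opening in mm, from 0 to 87, then the shift along the tool's x, y, z in mm, then the turn about the tool's y in degrees. In form: fingers dx dy dz yaw; .... A call has 1 to 20 rows; each row shifts and turns the commanded pose from where the row before left it, along the tool's axes as they then stand; what a row does not reach is not made up. A row lasts 1/12 s, in which the tool goes at most 41.7 mm and 7.16 degrees, less where a joint would pass 70% of its speed; a pose out of reach is approached as far as the arm can. A call is refused whole if a number of a shift passes 41.7 or a number of a turn 7.16, either way. A call with a gripper value outside its range is refused whole. The fingers move at their own pace and stop on an object; the grip force is fixed at half the most. Time passes only in rows, so rows that do not move let the fingers close. It gives the time, the measured TCP pose, the force and the opening at its end, in the units of the state.
- read_state(): the state, without advancing time (a new reading comes with each control period).
- capture(name): name is "scene" or "top" or "wrist"; returns a dict with "image" (384x512x3 uint8, blue, green, red), "z_map" (384x512 float32, m along the optical axis (not along the pixel's ray), 0 where there is no reading), "mtx" (3x3 intrinsics, pixels), "origin" and "rotation" of the camera in the world; the wrist camera has in their place "tool_from_camera" (4x4, takes a point from camera to tool coordinates, whose origin is the TCP and whose axes are the tool frame's). Camera axes: x right, y up, looking along -z (the intrinsics and any distortion apply to the point x, -y, -z); pixel columns grow to the right and rows downward; lengths in m; the calibration is good to about 2 mm. A picture is of the moment at which its call begins: read the wrist's pose just before it.
- hand_in(): hands the job in, once; it reports no verdict.
Trained networks look in a picture, given as the dict that the camera call returned (one of the last four; its "shot" number tells which), for a name from the list of things; names that differ only in an ending like _2 or _b are one class to them, and where a whole thing is asked for, a point or a joint stands for the part that bears it (a point fixed in the world has none). Each returns a list of dicts, best first, with "p" (0 to 1); they miss things now and then, are a little off and sometimes report something else, mostly with a low value. They report only what shows in the picture. A call takes as long as a camera call.
- search_frame(picture, name): "bbox" ([left, top, right, bottom] in pixels, round what is visible of it).
- masks_of(picture, name): "region" (384x512 bool, what is visible of it) and "bbox" ([left, top, right, bottom] in pixels, round what is visible of it).
- mark_of(picture, name): "pixel" ([row, column] in pixels: a listed point, or the origin of a listed thing).
The state is a dict: "time_s": time; "joint_positions": joint angles; "qvel": joint speeds; "tau": joint torques, N m; "position": TCP position; "tcp_rot": TCP orientation; "force": force on the tool from outside, world axes, zero at the start; "moment": the same for the moment, N m; "opening": opening from 0.0 (shut) to 1.0 (fully open).
Only numpy, scipy, OpenCV 4.12 (cv2) and the standard library are available. Lean on these libraries where they do the work, as an engineer would, in place of code of your own. Each camera call takes 0.05 s, during which the arm holds its last target. There are 200 camera calls.

## Task

Take the lifting key from its fork by its wooden grip, first thread it straight down through the notched holes of the three plates in the nest until it presses lightly on the sprung pad beneath them (a steady push of about 8 N for half a second, never beyond 15 N), and only then turn it a quarter so that its crossbar catches under the lowest plate. Lift all three plates off as one stack and hang the key back in its fork by its disc, upright and still, with the stack on it. Touch the plates only with the key, do not jab them with it, and leave the other things on the shelf where they are.

Things in the scene. Friction and masses are not known exactly. Their poses are not given: they have to be found in the camera images.
- key: Lifting key: loose upright skewer, 166 mm long, 0.14 kg. Origin at its very tip, z up along it to the grip. Round steel shank 11 mm thick, rounded tip, a crossbar near the tip, a disc from 110 to 116 mm, then the grip. At the start it hangs upright in the fork by its disc, its x axis within 0.2 rad of the stand's x.
- key_bar (a point): Middle of the key's crossbar, 7 mm above the tip. The bar is 28 mm long (along the key's x axis), 6 mm wide and 6 mm thick, so it spans 4 to 10 mm above the tip.
- key_grip (a point): Centre of the key's square wooden grip, 18 x 18 mm and 50 mm tall, 141 mm above the tip; its faces are square to the key's x and y. Grasp here, any two opposite faces.
- key_disc (a point): Centre of the underside of the key's steel disc (34 mm across, 6 mm thick), 110 mm above the tip.
- nest: Fixed wooden nest, 100 x 92 mm, origin at its centre on the table, z up. The pile of three plates lies flat on its two ledges, 55 mm above the table, between guides 73 mm high with about 2 mm of play. A chute rises behind it towards its own +x, up to 0.14 m high and 0.15 m from the centre.
- nest_ledge (a point): Middle of the nest at ledge height. Below it, hidden by the plates, a sprung steel pad 34 mm across: its top lies 11 to 35 mm below the ledges (set by a screw, differs every time, not measured). It yields downward for 6 mm at 5 N per mm after the first 1.4 N, then is solid. The space between plates and pad is free for the crossbar to turn.
- stand: Fixed oak tray, 190 x 130 x 28 mm, with a post carrying a level two-pronged steel fork. Origin on the table below the fork's seat, z up. The prongs run along the stand's x, open towards -x, post from x = +64 mm. Small stops 5 mm above the prongs at x = -31 and +25 mm keep the disc in.
- fork_seat (a point): Middle of the fork's seat at the height of the prongs' top, 205 mm above the table: the disc's underside rests here. The prongs are 16 mm apart. The key enters from the stand's -x side, shank between the prongs, disc more than 5 mm above them, then is let down.
- plate_low_c (a point): Centre of the lowest of three equal loose alloy plates piled flat: 70 (x) x 56 (y) x 8 mm, 0.05 to 0.12 kg. Its 15 mm square hole has two notches 10 mm wide reaching 16 mm out each way along the plate's x: shank and crossbar pass (2 mm clear) with the bar along x; turned across, the bar catches under the plate. Its x is the nest's within 0.03 rad.
- plate_mid_c (a point): Centre of the middle plate, same as the lowest and lying on it, offset by up to 2 mm.
- plate_top_c (a point): Centre of the top plate, same as the lowest, lying on the middle one, offset by up to 2 mm.
- bus: Bystander: yellow tin bus shell 150 x 55 x 59 mm, origin under its centre.
- battery: Bystander: black battery housing 75 x 50 x 36 mm, origin under its centre.
- monkey: Bystander: tin monkey drummer, about 106 mm tall and 60 mm wide, origin under its body, drum to its -x.
- tyre: Bystander: small rubber toy wheel 42 mm across, 14 mm high, lying flat, origin under its centre.
- punch0: Bystander: copper rivet punch, 95 mm long, 12 mm thick, lying on the table along its x axis, origin under its middle.
- punch1: Bystander: copper rivet punch, 95 mm long, 12 mm thick, lying on the table along its x axis, origin under its middle.
- punch2: Bystander: copper rivet punch, 95 mm long, 12 mm thick, lying on the table along its x axis, origin under its middle.

How it is judged (in metres and radians):
On the way, in this order (a step that is already met when the one before it is completed fails the run):
1. the key is threaded through all three plates, its crossbar below the lowest and not yet turned, and presses on the nest's sprung pad with 4 to 12 N for 0.4 s (angle between the x axis of key and the x axis of plate_low_c, either way round below 0.4 rad and contact force between key and nest between 4 and 12 N and z of key in the frame of plate_low_c below -0.013 m and horizontal distance between key and plate_low_c below 0.006 m and horizontal distance between key and plate_top_c below 0.006 m and z of key in the frame of nest below 0.045 m), for 0.4 s.
2. all three plates hang on the key's crossbar, turned across the notches, lifted clear of the nest (z of plate_low_c in the frame of key between 0.01 and 0.019 m and horizontal distance between each of plate_low_c, plate_mid_c, plate_top_c and key below 0.012 m and z of plate_mid_c in the frame of key between 0.018 and 0.027 m and z of plate_top_c in the frame of key between 0.026 and 0.035 m and angle between the x axis of key and the x axis of plate_low_c, either way round above 1 rad and height (world z) of plate_low_c above 0.085 m), for 0.3 s.
At the end, for the whole second after the job is handed in: The key hangs upright (0.12 rad) and still by its disc in the fork, resting on the prongs (3 mm) within 15 mm of the seat; all three plates lie one on another on its crossbar in the same order (height 4 mm, axis 12 mm), the crossbar turned across the notches (over 1 rad) (z of plate_low_c in the frame of key between 0.01 and 0.019 m and horizontal distance between each of plate_low_c, plate_mid_c, plate_top_c and key below 0.012 m and z of plate_mid_c in the frame of key between 0.018 and 0.027 m and z of plate_top_c in the frame of key between 0.026 and 0.035 m and angle between the x axis of key and the x axis of plate_low_c, either way round above 1 rad and horizontal distance between key_disc and fork_seat below 0.015 m and z of key_disc in the frame of fork_seat between -0.003 and 0.003 m and angle between key's own z axis and vertical below 0.12 rad and contact force between key and stand above 1 N and linear speed of each of key, plate_low, plate_mid, plate_top below 0.03 m/s); the robot touches nothing.
It fails at once if the key presses on the nest or its pad with more than 15 N (contact force between key and nest above 15 N).
It fails at once if the key presses on a plate with more than 18 N (contact force between key and plate_low above 18 N or contact force between key and plate_mid above 18 N or contact force between key and plate_top above 18 N).
It fails at once if a plate is touched by the gripper (contact force between any of the arm, the fingers and plate_low above 0.5 N or contact force between any of the arm, the fingers and plate_mid above 0.5 N or contact force between any of the arm, the fingers and plate_top above 0.5 N).
It fails at once if a bystander is moved more than 25 mm (distance of any of bus, punch0, punch1, punch2, battery, monkey, tyre from where it was at the start of the episode above 0.025 m).
It also fails if it takes over 67 s, if anything falls off the work surface, if the arm or the gripper's body presses on something with over 40 N, if the wrist force passes 120 N, or if a joint passes its speed limit or range.

## Working session

There is one attempt and no reset: what is moved stays moved. The work goes in short steps, Python scripts to look and compute and a tool call to move; the robot and the scene stay as the last step left them, time stands still between calls to the robot, and variables do not carry over. Pictures are saved under pics/ and viewed, about 8 in all and at most 12, crops included, and the job is handed in when it is done.

Besides the shell and the picture viewer there is one more tool, called after "Request:" by a JSON object that holds its "api" and its "payload". send_rows: Moves the arm, as the interface text tells. Its arguments: {"type":"object","properties":{"moves":{"type":"string"}},"required":["moves"]}

```bash
ls; mkdir -p pics; cat > h.py <<'E'
from rig import *
import numpy as np, cv2
def cam(c, st=None):
    if 'origin' in c: return np.array(c['rotation']), np.array(c['origin'])
    T=np.array(c['tool_from_camera']); R=np.array(st['tcp_rot'])
    return R@T[:3,:3], R@T[:3,3]+np.array(st['position'])
def cloud(c, st=None):
    R,o=cam(c,st); K=np.array(c['mtx']); z=c['z_map']; v,u=np.mgrid[:384,:512]
    p=np.stack([(u-K[0,2])/K[0,0]*z,-(v-K[1,2])/K[1,1]*z,-z],-1)
    P=p@R.T+o; P[z==0]=np.nan; return P
def ray(c,px,st=None):
    R,o=cam(c,st);K=np.array(c['mtx']); r,q=px
    return R@np.array([(q-K[0,2])/K[0,0],-(r-K[1,2])/K[1,1],-1]),o
def atz(c,px,z,st=None):
    d,o=ray(c,px,st); return o+d*(z-o[2])/d[2]
def proj(c,P,st=None):
    R,o=cam(c,st);K=np.array(c['mtx']);p=(np.atleast_2d(P)-o)@R
    return np.stack([K[0,2]+K[0,0]*p[:,0]/-p[:,2],K[1,2]-K[1,1]*p[:,1]/-p[:,2]],-1)
E
python3 - <<'E'
from h import *
s=read_state(); print({k:np.round(v,3).tolist() for k,v in s.items()})
a=capture('scene');b=capture('top')
cv2.imwrite('pics/a.png',a['image']);cv2.imwrite('pics/b.png',b['image'])
for c,n in((a,'scene'),(b,'top')):
    R,o=cam(c); print(n,np.round(o,3),np.round(R,2).tolist(),[k for k in c])
    P=cloud(c)
    for t in ['key','key_grip','key_disc','nest','nest_ledge','stand','fork_seat','plate_top_c','bus','battery','monkey','tyre','punch0']:
        m=mark_of(c,t)
        for d in m[:3]:
            r,q=np.array(d['pixel']).round().astype(int); 
            print(t,round(d['p'],2),(r,q),np.round(P[min(r,383),min(q,511)],3), end=' | ')
        print()
E
```

```text
pics
{'time_s': 0.0, 'joint_positions': [60.649, 30.278, 82.158, -0.001, 67.69, -10.228], 'qvel': [0.145, 0.006, 0.044, -0.054, 0.082, -0.013], 'tau': [-0.0, -44.004, -17.659, 0.063, 0.058, -0.0], 'position': [0.204, 0.59, 0.222], 'tcp_rot': [[0.328, -0.001, -0.945], [0.945, -0.002, 0.328], [-0.002, -1.0, 0.0]], 'force': [-0.747, 0.193, 0.486], 'moment': [-0.007, 0.047, 0.001], 'opening': 0.998}
scene [ 1.058 -0.456  1.125] [[0.71, -0.58, 0.4], [0.71, 0.58, -0.41], [0.01, 0.58, 0.82]] ['image', 'z_map', 'mtx', 'origin', 'rotation', 'shot']
key 0.73 (np.int64(169), np.int64(291)) [0.531 0.271 0.023] | key 0.57 (np.int64(267), np.int64(189)) [ 0.595 -0.263  0.081] | 
key_grip 0.72 (np.int64(141), np.int64(286)) [0.41  0.379 0.002] | 
key_disc 0.47 (np.int64(146), np.int64(290)) [0.565 0.202 0.23 ] | 
nest 0.85 (np.int64(267), np.int64(192)) [ 0.601 -0.257  0.081] | nest 0.71 (np.int64(147), np.int64(289)) [0.561 0.203 0.221] | nest 0.33 (np.int64(142), np.int64(286)) [0.527 0.229 0.2  ] | 
nest_ledge 0.75 (np.int64(261), np.int64(189)) [ 0.579 -0.25   0.079] | nest_ledge 0.53 (np.int64
[... 1744 characters left out ...]
nt64(185)) [0.539 0.212 0.009] | 
fork_seat 0.86 (np.int64(201), np.int64(172)) [0.548 0.207 0.241] | 
plate_top_c 0.92 (np.int64(211), np.int64(338)) [ 0.565 -0.247  0.043] | 
bus 0.75 (np.int64(143), np.int64(250)) [0.766 0.019 0.059] | 
battery 0.67 (np.int64(266), np.int64(116)) [0.391 0.402 0.028] | battery 0.38 (np.int64(144), np.int64(248)) [0.762 0.025 0.06 ] | 
monkey 0.71 (np.int64(189), np.int64(129)) [0.622 0.385 0.027] | 
tyre 0.55 (np.int64(267), np.int64(390)) [ 0.405 -0.403  0.014] | 
punch0 0.63 (np.int64(188), np.int64(126)) [0.62  0.387 0.049] | punch0 0.56 (np.int64(280), np.int64(251)) [0.359 0.007 0.008] | punch0 0.56 (np.int64(230), np.int64(254)) [0.508 0.001 0.002] |
```

```bash
python3 - <<'E'
import cv2,numpy as np
a=cv2.imread('pics/a.png');b=cv2.imread('pics/b.png')
t=lambda im,u,v,w,h:cv2.resize(im[v:v+h,u:u+w],(400,300),interpolation=cv2.INTER_CUBIC)
cv2.imwrite('pics/m1.png',np.vstack([np.hstack([t(a,0,0,512,384),t(b,0,0,512,384)]),np.hstack([t(b,120,150,120,90),t(b,280,165,120,90)])]))
E
```

```text
(no output)
```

View pics/m1.png

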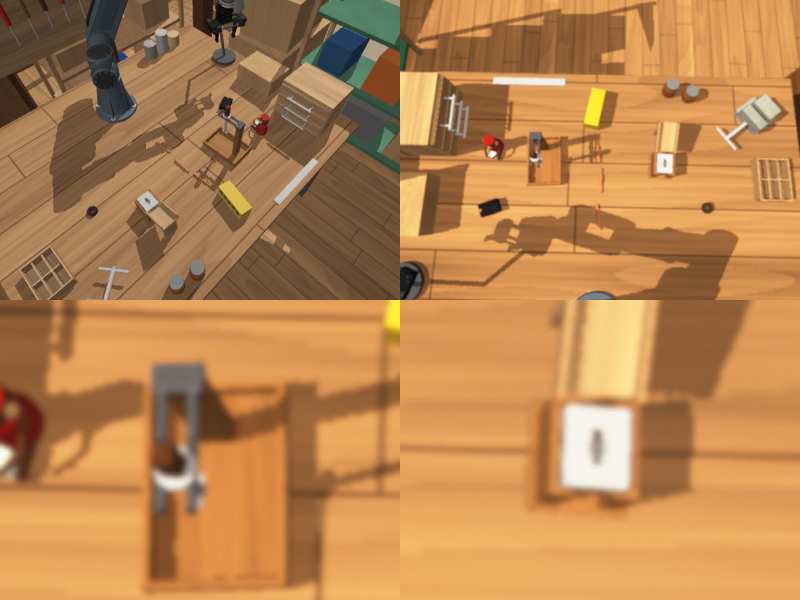

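The picture shows the nest with its white plates at top-camera pixel (338,210), with the chute behind it towards +x. The stand, with the key in the fork, is at about (172,203), and the fork opens towards the robot (−x). I'll move above the key for a closer look.

Request:
{"api": "send_rows", "payload": {"moves": "87 -18 -14 -24 0;87 -20 -14 -25.5 0;87 -20 -14 -25.5 0;87 -20 -14 -25.5 0;87 -20 -14 -25.5 0;87 -20 -14 -25.5 0;87 -20 -14 -25.5 0;87 -20 -14 -25.5 -3;87 -20 -14 -25.5 -3;87 -20 -14 -25.5 -3;87 -20 -14 -25.5 -3;87 -20 -14 -25.5 -3;87 -20 -14 -25.5 -3;87 -20 -14 -20 0;87 0 0 0 0;87 0 0 0 0"}}

```text
time_s: 2.73
position: [0.4727, 0.233, 0.4191]
tcp_rot: [[0.023, 0.001, -1.0], [1.0, 0.001, 0.023], [0.001, -1.0, -0.001]]
force: [-0.9, 0.2, -0.4]
opening: 1.0
```

```bash
cat > look.py <<'E'
from h import *
import sys
n=sys.argv[1]; names=sys.argv[2:]
s=read_state(); c=capture('wrist'); print('t',s['time_s'],'pos',np.round(s['position'],4),'x',np.round(np.array(s['tcp_rot'])[:,0],3),'z',np.round(np.array(s['tcp_rot'])[:,2],3),'F',np.round(s['force'],1),s['opening'])
P=cloud(c,s); np.savez(f'pics/{n}.npz',P=P,img=c['image'],mtx=c['mtx'],T=c['tool_from_camera'],pos=s['position'],rot=s['tcp_rot'])
cv2.imwrite(f'pics/{n}.png',c['image'])
for t in names:
    for d in mark_of(c,t)[:2]:
        r,q=np.array(d['pixel']).round().astype(int); print(t,round(d['p'],2),np.round(d['pixel'],1),np.round(P[np.clip(r,0,383),np.clip(q,0,511)],3))
E
python3 look.py w1 key key_grip key_disc stand fork_seat; python3 -c "
import numpy as np;d=np.load('pics/w1.npz');print(d['T'].round(3),d['mtx'])"
```

```text
t 2.7333 pos [0.4727 0.233  0.4191] x [0.023 1.    0.001] z [-1.     0.023 -0.001] F [-0.9  0.2 -0.4] 0.9999129081945881
key 0.89 [203.5 250.4] [0.551 0.214 0.115]
key_grip 0.71 [239.8 245. ] [0.547 0.213 0.258]
key_disc 0.54 [240.4 246.5] [0.548 0.214 0.256]
stand 0.85 [188.9 250.3] [0.556 0.211 0.007]
stand 0.55 [220.4 151.1] [0.615 0.011 0.01 ]
fork_seat 0.9 [228.3 244.3] [0.548 0.21  0.22 ]
[[ 1.     0.001  0.001 -0.   ]
 [ 0.     0.276 -0.961 -0.162]
 [-0.001  0.961  0.276  0.076]
 [ 0.     0.     0.     1.   ]] [[306.51920997   0.         260.40284279]
 [  0.         306.51920997 191.94592527]
 [  0.           0.           1.        ]]
```

View pics/w1.png

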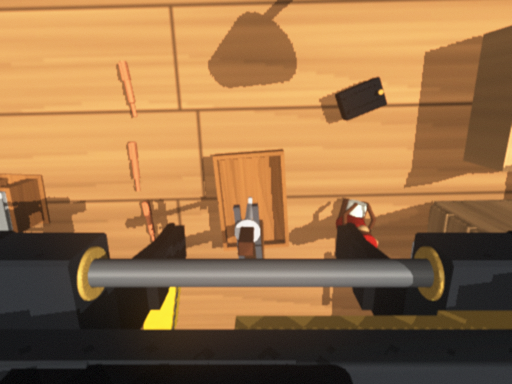

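The key grip is at (247,240) in the wrist view, partly behind the fingers. Moving past it to +x and lower gives a clear view.

Request:
{"api": "send_rows", "payload": {"moves": "87 -5 18 -25 1.3;87 -5 18 -25 0;87 -5 18 -25 0;87 -5 18 -25 0;87 0 18 0 0;87 0 0 0 0;87 0 0 0 0;87 0 0 0 0"}}

```text
time_s: 3.7
position: [0.5703, 0.2111, 0.3295]
tcp_rot: [[0.041, 0.001, -0.999], [0.999, 0.0, 0.041], [0.0, -1.0, -0.001]]
force: [-0.6, -0.1, 0.1]
opening: 0.996
```

```bash
python3 look.py w2 key key_grip key_disc stand fork_seat; python3 - <<'E'
import numpy as np,cv2
d=np.load('pics/w2.npz');P=d['P']
for lo,hi in((.195,.215),(.216,.235),(.25,.27)):
    m=((P[...,2]>lo)&(P[...,2]<hi)&(abs(P[...,0]-.55)<.12)&(abs(P[...,1]-.21)<.06)).astype(np.uint8)
    n,l,st,ce=cv2.connectedComponentsWithStats(m)
    for i in range(1,n):
        if st[i,4]>60:
            Q=P[l==i]; print(lo,st[i],Q.mean(0).round(4),Q.min(0).round(3),Q.max(0).round(3), cv2.minAreaRect((Q[:,:2]*1000).astype(np.float32)))
im=d['img'];cv2.imwrite('pics/w2c.png',cv2.resize(im[60:240,130:370],(800,600),interpolation=cv2.INTER_CUBIC))
E
```

```text
t 3.7 pos [0.5703 0.2111 0.3295] x [0.041 0.999 0.   ] z [-0.999  0.041 -0.001] F [-0.6 -0.1  0.1] 0.9962626049347478
key 0.91 [152.2 262.4] [0.551 0.214 0.119]
key_grip 0.83 [180.8 262.6] [0.552 0.214 0.261]
key_grip 0.4 [145.5 261.3] [0.546 0.213 0.105]
stand 0.98 [143.9 259.1] [0.556 0.209 0.006]
stand 0.47 [152.8 263.2] [0.551 0.215 0.127]
fork_seat 0.64 [170.  264.8] [0.548 0.216 0.241]
0.195 [ 243  133   47  121 2550] [0.5878 0.2155 0.2064] [0.522 0.196 0.195] [0.642 0.237 0.215] ((582.0985107421875, 214.8766632080078), (119.84862518310547, 39.9737548828125), 3.0142858028411865)
0.216 [253 165  21   6  81] [0.5479 0.2137 0.2258] [0.547 0.205 0.217] [0.55  0.222 0.235] ((548.385009765625, 213.81961059570312), (17.49102783203125, 1.6815327405929565), 86.13654327392578)
0.25 [252 173  23  25 562] [0.5556 0.2134 0.2604] [0.547 0.204 0.25 ] [0.566 0.223 0.263] ((556.7443237304688, 213.4456329345703), (17.686391830444336, 18.3231143951416), 87.42842864990234)
```

View pics/w2c.png

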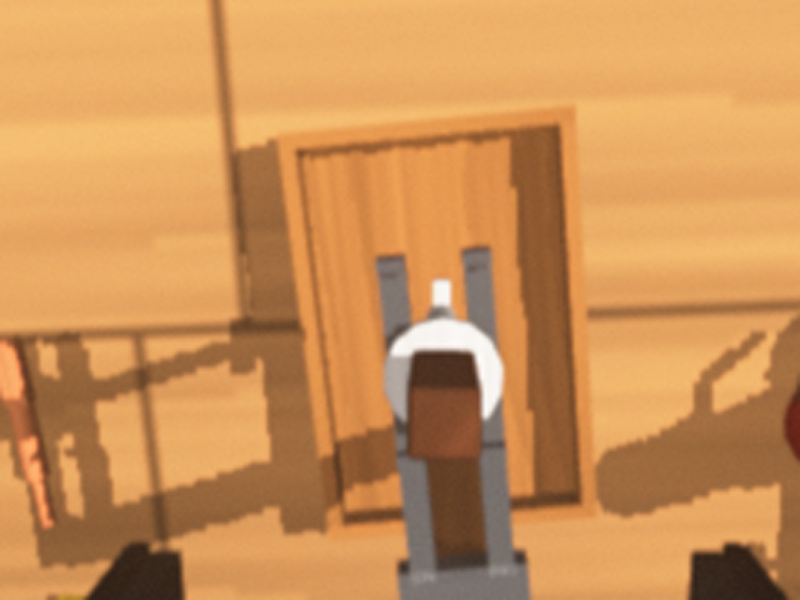

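The grip top is at crop (445,422) → world (0.5565, 0.2133), and its faces are already square to the tool. The crossbar end shows at (442,293), so the bar lies along about world x. Now I'll go down and grasp.

Request:
{"api": "send_rows", "payload": {"moves": "87 1.6 0 7 0;87 0 5 7 0;87 0 20 0 0;87 0 25 0 0;87 0 25 0 0;87 0 20 0 0;87 0 10 0 0;87 0 5 0 0;87 0 0 0 0;87 0 0 0 0;87 0 0 0 0"}}

```text
time_s: 4.92
position: [0.5577, 0.2127, 0.22]
tcp_rot: [[0.042, 0.003, -0.999], [0.999, 0.001, 0.042], [0.001, -1.0, -0.003]]
force: [0.2, -0.5, -0.2]
opening: 1.003
```

Request:
{"api": "send_rows", "payload": {"moves": "10 0 0 0 0;10 0 0 0 0;10 0 0 0 0;10 0 0 0 0;10 0 0 0 0;10 0 0 0 0;10 0 0 0 0;10 0 0 0 0;10 0 0 0 0;10 0 0 0 0"}}

```text
time_s: 5.75
position: [0.5568, 0.2125, 0.2185]
tcp_rot: [[0.042, -0.0, -0.999], [0.999, 0.0, 0.042], [0.0, -1.0, 0.0]]
force: [0.4, 0.4, 0.1]
opening: 0.325
```

Request:
{"api": "send_rows", "payload": {"moves": "10 0 0 0 0;10 0 0 0 0;10 0 0 0 0;10 0 0 0 0;10 0 0 0 0;10 0 0 0 0"}}

```text
time_s: 6.25
position: [0.5568, 0.2126, 0.2185]
tcp_rot: [[0.042, -0.0, -0.999], [0.999, 0.0, 0.042], [0.0, -1.0, 0.0]]
force: [-0.1, 0.4, -1.7]
opening: 0.204
```

Request:
{"api": "send_rows", "payload": {"moves": "10 0 -3 0 0;10 0 -6 0 0;10 0 -6 0 0;10 0 -10 0 0;10 0 -14 0 0;10 0 -14 0 0;10 0 -14 0 0;10 0 -14 0 0;10 0 -14 0 0;10 0 -14 0 0;10 0 -14 0 0;10 0 -8 0 0;10 0 0 0 0;10 0 0 0 0;10 0 0 0 0"}}

```text
time_s: 7.5
position: [0.5562, 0.2124, 0.3488]
tcp_rot: [[0.042, -0.002, -0.999], [0.999, -0.0, 0.042], [-0.0, -1.0, 0.002]]
force: [0.7, -0.9, -1.3]
opening: 0.204
```

```bash
python3 - <<'E'
import numpy as np,cv2
d=np.load('pics/w2.npz');P=d['P']
m=(P[...,2]>.198)&(P[...,2]<.213)&(P[...,1]>.18)&(P[...,1]<.25)
for r in range(130,255,6):
    c=np.where(m[r])[0]
    if len(c): 
        g=np.split(c,np.where(np.diff(c)>1)[0]+1); print(r,[(k[0],k[-1],P[r,k[0]].round(4).tolist(),P[r,k[-1]].round(4).tolist()) for k in g if len(k)>2])
E
```

```text
136 [(np.int64(244), np.int64(251), [0.523, 0.1973, 0.2001], [0.523, 0.204, 0.2036]), (np.int64(269), np.int64(277), [0.5229, 0.2206, 0.2111], [0.5234, 0.2279, 0.2097])]
142 [(np.int64(243), np.int64(251), [0.5281, 0.1963, 0.2043], [0.5281, 0.2038, 0.2069]), (np.int64(269), np.int64(277), [0.5291, 0.2205, 0.2042], [0.5293, 0.2279, 0.2059])]
148 [(np.int64(244), np.int64(252), [0.5336, 0.197, 0.2053], [0.534, 0.2044, 0.2047]), (np.int64(270), np.int64(277), [0.5348, 0.2213, 0.2044], [0.5349, 0.2278, 0.2055])]
154 [(np.int64(245), np.int64(253), [0.5393, 0.1976, 0.2049], [0.5407, 0.2049, 0.1982]), (np.int64(270), np.int64(278), [0.5403, 0.2211, 0.2052], [0.5406, 0.2286, 0.2049])]
160 [(np.int64(245), np.int64(278), [0.5449, 0.1973, 0.2058], [0.5463, 0.2284, 0.2049])]
166 [(np.int64(246), np.int64(252), [0.5498, 0.1982, 0.21], [0.55, 0.2038, 0.2105]), (np.int64(273), np.int64(279), [0.5507, 0.2233, 0.2109], [0.5516, 0.2291, 0.2079])]
172 [(np.int64(245), np.int64(252), [0.5555, 0.1969, 0.2102], [0.5556, 0.2035, 0.2107]), (np.int64(274), np.int64(280), [0.5567, 0.2241, 0.21], [0.5566, 0.
[... 1216 characters left out ...]
)]
220 [(np.int64(252), np.int64(259), [0.6058, 0.2008, 0.2051], [0.606, 0.2078, 0.2055]), (np.int64(276), np.int64(283), [0.6069, 0.2248, 0.2051], [0.6071, 0.2318, 0.2051])]
226 [(np.int64(252), np.int64(260), [0.6121, 0.2005, 0.2056], [0.6132, 0.2085, 0.2036]), (np.int64(276), np.int64(287), [0.6133, 0.2246, 0.2052], [0.6161, 0.2361, 0.1996])]
232 [(np.int64(249), np.int64(288), [0.6184, 0.1972, 0.2057], [0.6204, 0.2366, 0.205])]
238 [(np.int64(250), np.int64(288), [0.6256, 0.1978, 0.2045], [0.627, 0.2365, 0.2049])]
244 [(np.int64(250), np.int64(289), [0.632, 0.1975, 0.2051], [0.6338, 0.2374, 0.2048])]
250 [(np.int64(251), np.int64(287), [0.6389, 0.1982, 0.2049], [0.6403, 0.2352, 0.2052])]
```

Request:
{"api": "send_rows", "payload": {"moves": "10 -12 0 -6 0;10 -22 0 -6 0;10 -32 3 -6 0;10 -33 3 -6 0;10 -33 3 -6 0;10 -33 3 -6 0;10 -33 3 -6 0;10 -33 3 -6 0;10 -33 3 -6 0;10 -33 3 -6 0;10 -33 4 -6 0;10 -33 4 -6 0;10 -33 4 -6 0;10 -33 4 -6 0;10 -22 4 -6 0;10 -12 4 -3 0;10 0 0 0 0;10 0 0 0 0;10 0 0 0 0;10 0 0 0 0"}}

```text
time_s: 9.17
position: [0.6301, -0.2522, 0.302]
tcp_rot: [[0.04, -0.0, -0.999], [0.999, 0.001, 0.04], [0.001, -1.0, 0.0]]
force: [-0.2, -0.5, -1.6]
opening: 0.203
```

```bash
python3 look.py n1 nest_ledge plate_top_c nest key_bar; python3 - <<'E'
import numpy as np,cv2
d=np.load('pics/n1.npz');P=d['P'];im=d['img']
m=((P[...,2]>.07)&(P[...,2]<.09)&(abs(P[...,0]-.565)<.08)&(abs(P[...,1]+.247)<.08)&(im.min(-1)>150)).astype(np.uint8)
n,l,st,ce=cv2.connectedComponentsWithStats(m)
for i in range(1,n):
    if st[i,4]>100:
        Q=P[l==i]; print(st[i],Q.mean(0).round(4),cv2.minAreaRect((Q[:,:2]*1000).astype(np.float32)))
cv2.imwrite('pics/n1c.png',cv2.resize(im[40:220,150:390],(800,600),interpolation=cv2.INTER_CUBIC))
E
```

```text
t 9.1667 pos [ 0.6301 -0.2522  0.302 ] x [0.04  0.999 0.001] z [-0.999  0.04   0.   ] F [-0.2 -0.5 -1.6] 0.20274331403254522
nest_ledge 0.65 [114.8 271.5] [ 0.569 -0.234  0.043]
plate_top_c 0.66 [115.3 266.4] [ 0.569 -0.242  0.045]
nest 0.89 [112.5 264.9] [ 0.565 -0.244  0.044]
key_bar 0.81 [192.1 260.3] [ 0.625 -0.253  0.219]
[ 244   83   47   60 2500] [ 0.5649 -0.2423  0.079 ] ((566.3222045898438, -241.987548828125), (55.811805725097656, 70.8886489868164), 86.84677124023438)
[242 152  38  28 933] [ 0.6274 -0.2524  0.0831] ((628.8265991210938, -252.2068328857422), (47.04973220825195, 32.23262023925781), 87.96510314941406)
```

View pics/n1c.png

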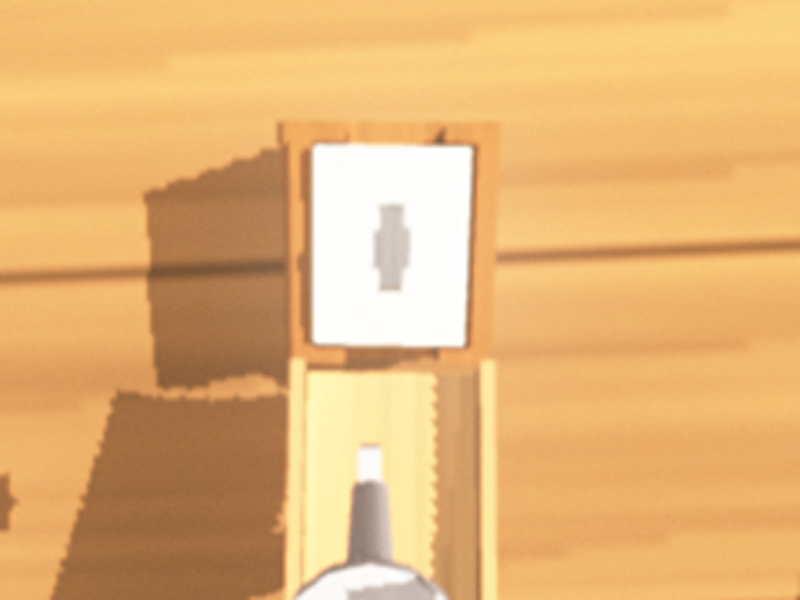

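```bash
python3 - <<'E'
import numpy as np,cv2
from h import proj,atz
d=np.load('pics/n1.npz');im=d['img'];c={'mtx':d['mtx'],'tool_from_camera':d['T']};st={'tcp_rot':d['rot'],'position':d['pos']}
R=d['rot'];p=d['pos']
for q in [(0,.1195,.014),(0,.1135,.014),(.003,.1135,.014),(-.003,.1135,.014)]: print(q,proj(c,p+R@np.array(q),st).round(1))
g=cv2.cvtColor(im,cv2.COLOR_BGR2GRAY)
print(g[168:190:1,258:264].mean(1).round()); print(g[178,252:270],g[182,252:270],g[192,250:272])
sub=g[84:143,246:290]; m=(sub<215).astype(np.uint8)
n,l,s,ce=cv2.connectedComponentsWithStats(m)
for i in range(1,n): print(s[i],ce[i]+[246,84])
i=[k for k in range(1,n) if 80<s[k,4]<900 and s[k,0]>5 and s[k,1]>3]
for k in i:
    w=255.-sub; w[l!=k]=0
    print(atz(c,(ce[k][1]+84,ce[k][0]+246),.079,st))
print(atz(c,(113.5,267.5),.079,st))
E
```

```text
(0, 0.1195, 0.014) [[260.8 172.3]]
(0, 0.1135, 0.014) [[260.8 173.7]]
(0.003, 0.1135, 0.014) [[264.1 173.7]]
(-0.003, 0.1135, 0.014) [[257.5 173.7]]
[234. 234. 234. 234. 228. 210. 229. 248. 251. 251. 251. 251. 251. 251.
 251. 243. 203. 161. 152. 151. 152. 152.]
[237 238 237 235 237 244 251 251 251 251 251 250 242 232 230 232 234 234] [237 237 237 236 236 244 252 251 251 251 251 250 242 232 231 232 234 234] [238 237 237 238 231 172 133 136 133 140 144 152 162 176 191 201 214 230
 234 234 234 234]
[ 16  18  11  25 188] [266.86170213 114.10106383]
[43 52  1  7  7] [289. 139.]
[ 0.56664088 -0.24195108  0.079     ]
[ 0.56596327 -0.24114855  0.079     ]
```

Request:
{"api": "send_rows", "payload": {"moves": "10 2 0 8 0.9;10 2 0 16 0;10 2 0 18 0;10 1.7 0 14 0;10 0 0 8 0;10 0 0 0 0;10 0 8 0 0;10 0 15 0 0;10 0 18 0 0;10 0 18 0 0;10 0 12 0 0;10 0 8 0 0;10 0 4 0 0;10 0 0 0 0;10 0 0 0 0;10 0 0 0 0;10 0 0 0 0"}}

```text
time_s: 10.83
position: [0.5673, -0.2431, 0.2196]
tcp_rot: [[0.058, 0.002, -0.998], [0.998, -0.001, 0.058], [-0.001, -1.0, -0.002]]
force: [0.8, 1.3, -1.2]
opening: 0.202
```

```bash
python3 look.py n2; python3 - <<'E'
import numpy as np,cv2
im=cv2.imread('pics/n2.png');cv2.imwrite('pics/n2c.png',cv2.resize(im[110:260,170:370],(800,600),interpolation=cv2.INTER_CUBIC))
E
```

```text
t 10.8333 pos [ 0.5673 -0.2431  0.2196] x [ 0.058  0.998 -0.001] z [-0.998  0.058 -0.002] F [ 0.8  1.3 -1.2] 0.20167540253684701
```

View pics/n2c.png

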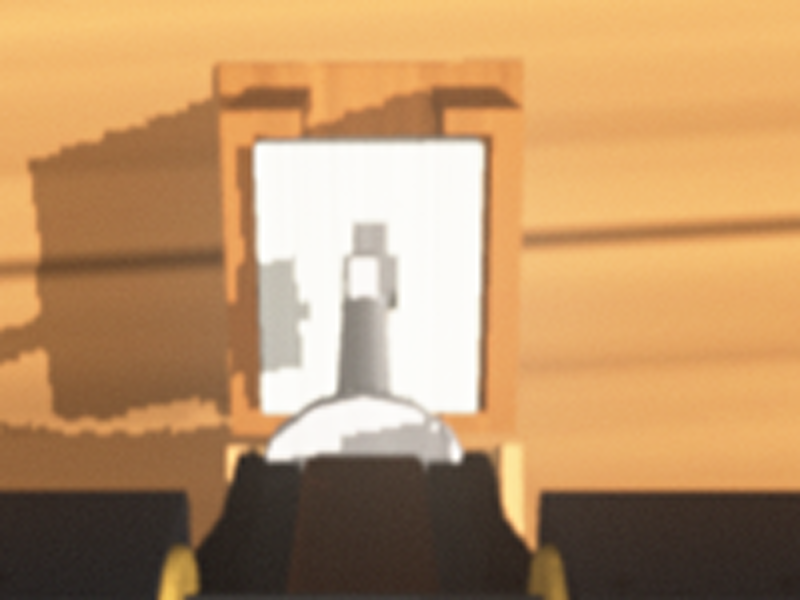

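```bash
python3 - <<'E'
import numpy as np,cv2
from h import *
d=np.load('pics/n2.npz');im=d['img'];c={'mtx':d['mtx'],'tool_from_camera':d['T']};st={'tcp_rot':d['rot'],'position':d['pos']}
R=d['rot'];p=d['pos'];g=cv2.cvtColor(im,cv2.COLOR_BGR2GRAY)
for r in (167,169,171,176,180): print(r,g[r,250:275])
print('col262',g[160:190,262]); 
tool=lambda u,v,z:(R.T@(atz(c,(v,u),z,st)-p)*1000).round(1)
P=d['P'];m=((P[...,2]>.07)&(P[...,2]<.09)&(abs(P[...,0]-.565)<.08)&(abs(P[...,1]+.247)<.05)&(im.min(-1)>150))
m[:,:]&=True
ys,xs=np.where(m);print(xs.min(),xs.max(),ys.min(),ys.max())
for r in (150,155,160): 
    k=np.where(m[r])[0];k=k[(k>225)&(k<300)];print(r,k.min(),k.max(),tool(k.min()-.5,r,.079),tool(k.max()+.5,r,.079))
col=g[135:150,[240,260,280]];print(col.T)
print([ (u,v,tool(u,v,.079).tolist()) for u,v in((258,168),(267,168),(262,165.5),(262,144.5))])
for q in [(.003,.1195,.014),(-.003,.1195,.014)]: print(q,proj(c,p+R@np.array(q),st).round(1))
E
```

```text
167 [251 252 251 250 250 252 252 249 211 185 186 190 188 185 183 189 217 246
 252 252 252 252 252 252 251]
169 [251 252 251 250 251 251 252 249 203 181 189 191 189 185 183 189 217 246
 252 252 252 252 252 252 251]
171 [251 252 251 251 251 252 253 249 207 182 187 192 189 186 185 192 218 246
 252 252 252 252 252 252 252]
176 [251 252 252 251 249 231 192 227 249 251 250 250 250 248 223 193 189 188
 193 229 251 253 252 252 252]
180 [251 252 251 251 248 226 203 227 249 250 250 250 250 248 222 193 189 188
 195 229 251 253 252 252 252]
col262 [251 251 251 251 248 231 199 188 189 189 190 189 180 180 224 247 250 251
 250 250 250 251 250 239 199 167 163 164 161 164]
233 290 145 213
150 233 290 [-28.  140.5  32. ] [ 29.4 140.5  31.9]
155 234 290 [-27.1 140.6  27. ] [ 29.5 140.5  27. ]
160 234 289 [-27.2 140.6  22. ] [ 28.7 140.5  21.9]
[[ 99 108 136 165 172 172 173 173 171 156 183 239 251 251 251]
 [183 176 153 131 129 126 129 130 132 146 192 243 252 252 252]
 [ 99 100 108 113 117 117 116 115 116 141 203 245 251 251 251]]
[(258, 168, [-2.8, 140.5, 13.8]), (267, 168, [6.3, 140.5, 13.8]), (262, 165.5, [1.2, 140.5, 16.4]), (262, 144.5, [1.2, 140.5, 37.4])]
(0.003, 0.1195, 0.014) [[264.  172.3]]
(-0.003, 0.1195, 0.014) [[257.6 172.3]]
```

Request:
{"api": "send_rows", "payload": {"moves": "10 1.5 0 0.8 0;10 0 0 0 0;10 0 0 0 0;10 0 0 0 0"}}

```text
time_s: 11.22
position: [0.5659, -0.2412, 0.2187]
tcp_rot: [[0.058, 0.0, -0.998], [0.998, -0.0, 0.058], [-0.0, -1.0, -0.0]]
force: [0.1, -0.6, -1.1]
opening: 0.202
```

```bash
python3 look.py n3; python3 - <<'E'
import numpy as np,cv2
from h import *
d=np.load('pics/n3.npz');im=d['img'];g=cv2.cvtColor(im,cv2.COLOR_BGR2GRAY)
for r in (167,169,171,178,180): print(r,g[r,250:275])
E
```

```text
t 11.2167 pos [ 0.5659 -0.2412  0.2187] x [ 0.058  0.998 -0.   ] z [-0.998  0.058 -0.   ] F [ 0.1 -0.6 -1.1] 0.20232476261815105
167 [251 250 250 251 252 249 225 219 222 222 222 220 220 224 234 248 252 252
 252 252 252 252 251 251 251]
169 [251 250 250 251 252 248 193 175 186 189 189 185 182 188 214 246 252 252
 252 252 252 252 251 251 251]
171 [251 250 250 251 252 249 198 177 187 188 187 183 181 189 216 245 251 252
 252 252 251 251 251 251 251]
178 [251 251 248 223 182 178 191 228 249 250 250 250 250 248 224 190 196 232
 251 252 252 251 251 251 251]
180 [251 251 248 223 184 179 189 228 249 250 250 250 250 247 223 191 195 233
 251 252 252 251 251 251 251]
```

Request:
{"api": "send_rows", "payload": {"moves": "10 -0.4 0 -0.5 0;10 0 4 0 0;10 0 5 0 0;10 0 4 0 0;10 0 2 0 0;10 0 1.5 0 0;10 0 1 0 0;10 0 0 0 0;10 0 0 0 0;10 0 0 0 0"}}

```text
time_s: 12.1
position: [0.5666, -0.2417, 0.2012]
tcp_rot: [[0.058, 0.0, -0.998], [0.998, -0.0, 0.058], [-0.0, -1.0, -0.0]]
force: [0.1, 0.0, -0.9]
opening: 0.203
```

Request:
{"api": "send_rows", "payload": {"moves": "10 0 0.7 0 0;10 0 0.7 0 0;10 0 0.7 0 0;10 0 0 0 0"}}

```text
time_s: 12.43
position: [0.5663, -0.2416, 0.1988]
tcp_rot: [[0.058, -0.0, -0.998], [0.998, 0.0, 0.058], [0.0, -1.0, 0.0]]
force: [0.4, 0.2, -1.2]
opening: 0.206
```

Request:
{"api": "send_rows", "payload": {"moves": "10 0 0.7 0 0;10 0 0.7 0 0;10 0 0.7 0 0;10 0 0 0 0"}}

```text
time_s: 12.77
position: [0.5663, -0.2416, 0.1966]
tcp_rot: [[0.058, -0.0, -0.998], [0.998, 0.0, 0.058], [0.0, -1.0, 0.0]]
force: [-0.3, -0.7, -1.1]
opening: 0.202
```

Request:
{"api": "send_rows", "payload": {"moves": "10 0 1 0 0;10 0 1 0 0;10 0 1 0 0;10 0 0.7 0 0;10 0 0.7 0 0;10 0 0 0 0"}}

```text
time_s: 13.27
position: [0.5663, -0.2416, 0.1922]
tcp_rot: [[0.058, -0.0, -0.998], [0.998, 0.0, 0.058], [0.0, -1.0, 0.0]]
force: [-0.2, 0.8, -1.6]
opening: 0.201
```

Request:
{"api": "send_rows", "payload": {"moves": "10 0 0.7 0 0;10 0 0.7 0 0;10 0 0.7 0 0;10 0 0 0 0"}}

```text
time_s: 13.6
position: [0.5663, -0.2416, 0.1902]
tcp_rot: [[0.058, -0.0, -0.998], [0.998, 0.0, 0.058], [0.0, -1.0, 0.0]]
force: [0.9, -1.6, -2.3]
opening: 0.204
```

Request:
{"api": "send_rows", "payload": {"moves": "10 0 0.7 0 0;10 0 0.7 0 0;10 0 0.7 0 0;10 0 0 0 0"}}

```text
time_s: 13.93
position: [0.5663, -0.2416, 0.1881]
tcp_rot: [[0.058, -0.0, -0.998], [0.998, 0.0, 0.058], [0.0, -1.0, 0.0]]
force: [0.8, -0.2, -1.6]
opening: 0.204
```

Request:
{"api": "send_rows", "payload": {"moves": "10 0 1 0 0;10 0 1 0 0;10 0 1 0 0;10 0 0.7 0 0;10 0 0 0 0"}}

```text
time_s: 14.35
position: [0.5663, -0.2416, 0.1843]
tcp_rot: [[0.058, -0.0, -0.998], [0.998, 0.0, 0.058], [0.0, -1.0, 0.0]]
force: [-0.4, 0.8, -1.0]
opening: 0.206
```

Request:
{"api": "send_rows", "payload": {"moves": "10 0 0.7 0 0;10 0 0.7 0 0;10 0 0.7 0 0;10 0 0 0 0"}}

```text
time_s: 14.68
position: [0.5663, -0.2416, 0.1823]
tcp_rot: [[0.058, -0.0, -0.998], [0.998, 0.0, 0.058], [0.0, -1.0, 0.0]]
force: [0.5, 0.0, -1.1]
opening: 0.204
```

Request:
{"api": "send_rows", "payload": {"moves": "10 0 0.7 0 0;10 0 0.7 0 0;10 0 0.7 0 0;10 0 0 0 0"}}

```text
time_s: 15.02
position: [0.5663, -0.2416, 0.1801]
tcp_rot: [[0.058, -0.0, -0.998], [0.998, 0.0, 0.058], [0.0, -1.0, 0.0]]
force: [0.2, 0.5, -1.9]
opening: 0.206
```

Request:
{"api": "send_rows", "payload": {"moves": "10 0 1.5 0 0;10 0 1.5 0 0;10 0 1.5 0 0;10 0 1.5 0 0;10 0 1.5 0 0;10 0 1 0 0;10 0 1 0 0;10 0 0.6 0 0;10 0 0 0 0;10 0 0 0 0"}}

```text
time_s: 15.85
position: [0.5664, -0.2416, 0.1702]
tcp_rot: [[0.058, -0.0, -0.998], [0.998, -0.0, 0.058], [-0.0, -1.0, 0.0]]
force: [0.6, 0.7, -1.2]
opening: 0.205
```

Request:
{"api": "send_rows", "payload": {"moves": "10 0 0.6 0 0;10 0 0.6 0 0;10 0 0.6 0 0;10 0 0 0 0"}}

```text
time_s: 16.18
position: [0.5663, -0.2416, 0.1683]
tcp_rot: [[0.058, -0.0, -0.998], [0.998, 0.0, 0.058], [0.0, -1.0, 0.0]]
force: [-0.1, 0.1, -1.9]
opening: 0.204
```

Request:
{"api": "send_rows", "payload": {"moves": "10 0 0.6 0 0;10 0 0.6 0 0;10 0 0.6 0 0;10 0 0 0 0"}}

```text
time_s: 16.52
position: [0.5665, -0.2417, 0.1667]
tcp_rot: [[0.058, 0.0, -0.998], [0.998, -0.0, 0.058], [-0.0, -1.0, -0.0]]
force: [-0.5, -0.7, 0.4]
opening: 0.206
```

Request:
{"api": "send_rows", "payload": {"moves": "10 0 0.3 0 0;10 0 0.3 0 0;10 0 0 0 0"}}

```text
time_s: 16.77
position: [0.5665, -0.2417, 0.1663]
tcp_rot: [[0.058, 0.0, -0.998], [0.998, -0.0, 0.058], [-0.0, -1.0, -0.0]]
force: [-0.5, 0.3, 1.1]
opening: 0.203
```

Request:
{"api": "send_rows", "payload": {"moves": "10 0 0.4 0 0;10 0 0.4 0 0;10 0 0 0 0"}}

```text
time_s: 17.02
position: [0.5665, -0.2417, 0.1657]
tcp_rot: [[0.058, 0.0, -0.998], [0.998, -0.0, 0.058], [-0.0, -1.0, -0.0]]
force: [-0.6, 0.7, 4.0]
opening: 0.209
```

Request:
{"api": "send_rows", "payload": {"moves": "10 0 0.4 0 0;10 0 0.3 0 0;10 0 0 0 0;10 0 0 0 0;10 0 0 0 0;10 0 0 0 0;10 0 0 0 0;10 0 0 0 0;10 0 0 0 0;10 0 0 0 0"}}

```text
time_s: 17.85
position: [0.5666, -0.2417, 0.1652]
tcp_rot: [[0.058, 0.001, -0.998], [0.998, -0.0, 0.058], [-0.0, -1.0, -0.001]]
force: [-1.4, 0.9, 5.0]
opening: 0.208
```

Request:
{"api": "send_rows", "payload": {"moves": "10 0 0.35 0 0;10 0 0 0 0;10 0 0 0 0;10 0 0 0 0;10 0 0 0 0;10 0 0 0 0;10 0 0 0 0;10 0 0 0 0;10 0 0 0 0"}}

```text
time_s: 18.6
position: [0.5666, -0.2417, 0.165]
tcp_rot: [[0.058, 0.001, -0.998], [0.998, -0.0, 0.058], [-0.0, -1.0, -0.001]]
force: [-2.5, 0.6, 6.3]
opening: 0.201
```

Request:
{"api": "send_rows", "payload": {"moves": "10 0 -0.5 0 0;10 0 -0.5 0 0;10 0 -0.5 0 0;10 0 0 0 0;10 0 0 0 0"}}

```text
time_s: 19.02
position: [0.5665, -0.2417, 0.1657]
tcp_rot: [[0.058, 0.0, -0.998], [0.998, -0.0, 0.058], [-0.0, -1.0, -0.0]]
force: [-1.1, 0.9, 3.9]
opening: 0.204
```

Request:
{"api": "send_rows", "payload": {"moves": "10 0 0 0 3;10 0 0 0 5;10 0 0 0 5;10 0 0 0 5;10 0 0 0 5;10 0 0 0 2;10 0 0 0 0;10 0 0 0 0"}}

```text
time_s: 19.68
position: [0.5668, -0.2419, 0.1658]
tcp_rot: [[0.474, 0.001, -0.881], [0.881, -0.001, 0.474], [-0.0, -1.0, -0.001]]
force: [0.2, -0.3, 4.0]
opening: 0.203
```

Request:
{"api": "send_rows", "payload": {"moves": "10 0 -0.5 0 0;10 0 -0.4 0 0;10 0 0 0 4;10 0 0 0 6;10 0 0 0 6;10 0 0 0 6;10 0 0 0 6;10 0 0 0 6;10 0 0 0 6;10 0 0 0 6;10 0 0 0 6;10 0 0 0 6;10 0 0 0 5;10 0 0 0 2;10 0 0 0 0;10 0 0 0 0;10 0 0 0 0"}}

```text
time_s: 21.1
position: [0.5662, -0.2415, 0.1664]
tcp_rot: [[0.998, -0.0, 0.057], [-0.057, 0.0, 0.998], [-0.0, -1.0, 0.0]]
force: [-0.8, -0.4, 1.3]
opening: 0.203
```

```bash
python3 -c "
from rig import *;s=read_state();print(s['moment'],s['joint_positions'],s['force'])"
```

```text
[-0.07567913  0.01399659 -0.01572233] [-3.34897406e+01  3.32867873e+01  8.65583416e+01  2.86748598e-05
  6.01874698e+01 -3.02229179e+01] [-0.8299847  -0.4211386   1.26261901]
```

Request:
{"api": "send_rows", "payload": {"moves": "10 0 -0.6 0 0;10 0 -0.6 0 0;10 0 -0.6 0 0;10 0 -0.6 0 0;10 0 -0.6 0 0;10 0 -1 0 0;10 0 -1.5 0 0;10 0 -1.5 0 0;10 0 0 0 0;10 0 0 0 0"}}

```text
time_s: 21.93
position: [0.5664, -0.2417, 0.1736]
tcp_rot: [[0.998, 0.0, 0.058], [-0.058, -0.0, 0.998], [0.0, -1.0, -0.0]]
force: [0.1, -0.3, -3.2]
opening: 0.206
```

Request:
{"api": "send_rows", "payload": {"moves": "10 0 -2 0 0;10 0 -3 0 0;10 0 -4 0 0;10 0 -5 0 0;10 0 -7 0 0;10 0 -8 0 0;10 0 -9 0 0;10 0 -9 0 0;10 0 -9 0 0;10 0 -9 0 0;10 0 -8 0 0;10 0 -6 0 0;10 0 -4 0 0;10 0 -3 0 0;10 0 0 0 0;10 0 0 0 0;10 0 0 0 0;10 0 0 0 0"}}

```text
time_s: 23.43
position: [0.5661, -0.2414, 0.259]
tcp_rot: [[0.998, -0.001, 0.058], [-0.058, 0.001, 0.998], [-0.001, -1.0, 0.001]]
force: [0.1, 0.1, -4.5]
opening: 0.204
```

```bash
python3 look.py l1; python3 - <<'E'
from h import *
a=capture('scene')['image']
w=cv2.imread('pics/l1.png')
cv2.imwrite('pics/l1c.png',np.hstack([cv2.resize(w[100:270,170:340],(400,400)),cv2.resize(a[200:310,130:240],(400,400),interpolation=cv2.INTER_CUBIC)]))
E
```

```text
t 23.4333 pos [ 0.5661 -0.2414  0.259 ] x [ 0.998 -0.058 -0.001] z [0.058 0.998 0.001] F [ 0.1  0.1 -4.5] 0.20415466232293006
```

View pics/l1c.png

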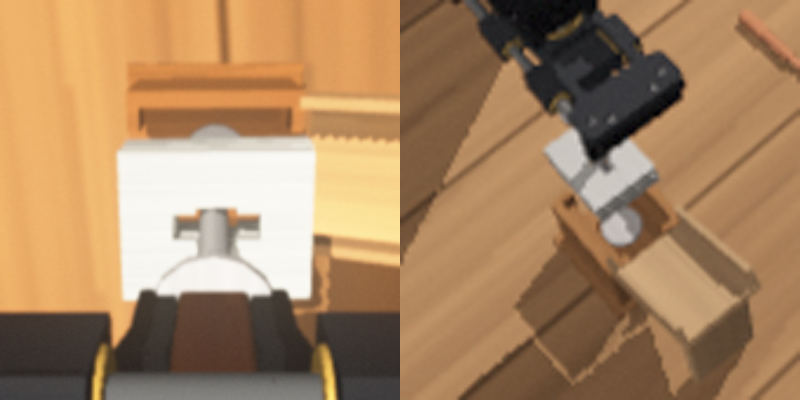

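The stack of three plates hangs level on the crossbar (left crop 215,220), and the nest is empty with its pad showing. Next I carry it to the fork mouth.

Request:
{"api": "send_rows", "payload": {"moves": "10 -1 0 4 0;10 -2 0 8 0;10 -3 0 14 0;10 -5 0 20 0;10 -6 0 26 0;10 -7 0 30 0;10 -7 0 30 0;10 -7 0 30 0;10 -7 0 30 0;10 -7 0 30 0;10 -7 0 30 0;10 -7 0 30 0;10 -7 0 30 0;10 -7 0 30 0;10 -7 0 30 0;10 -6 0 26 0;10 -5 0 20 0;10 -3 0 14 0;10 -2 0 8 0;10 -1 0 4 0"}}

```text
time_s: 25.2
position: [0.487, 0.2094, 0.2598]
tcp_rot: [[0.998, -0.0, 0.056], [-0.056, 0.0, 0.998], [-0.0, -1.0, 0.0]]
force: [0.5, -0.8, -4.2]
opening: 0.205
```

Request:
{"api": "send_rows", "payload": {"moves": "10 0 0 0 0;10 0 3 0 0;10 0 6 0 0;10 0 6 0 0;10 0 6 0 0;10 0 4 0 0;10 0 2 0 0;10 0 0 0 0;10 0 0 0 0;10 0 0 0 0"}}

```text
time_s: 26.03
position: [0.4886, 0.2077, 0.2328]
tcp_rot: [[0.998, 0.001, 0.058], [-0.058, 0.0, 0.998], [0.001, -1.0, 0.0]]
force: [0.0, -0.4, -4.1]
opening: 0.203
```

```bash
python3 look.py f1 fork_seat key_disc; python3 - <<'E'
import numpy as np,cv2
d=np.load('pics/f1.npz');P=d['P']
m=(P[...,2]>.198)&(P[...,2]<.214)&(P[...,1]>.17)&(P[...,1]<.26)&(P[...,0]>.51)&(P[...,0]<.65)
Q=P[m];print(len(Q))
for x0 in np.arange(.515,.65,.01):
    q=Q[abs(Q[:,0]-x0)<.005]
    if len(q)>5: print(round(x0,3),len(q),np.percentile(q[:,1],[2,98]).round(4),q[:,2].max().round(4))
im=d['img'];cv2.imwrite('pics/f1c.png',cv2.resize(im[90:270,180:420],(800,600),interpolation=cv2.INTER_CUBIC))
E
```

```text
t 26.0333 pos [0.4886 0.2077 0.2328] x [ 0.998 -0.058  0.001] z [0.058 0.998 0.   ] F [ 0.  -0.4 -4.1] 0.20294928512034635
fork_seat 0.82 [209.5 360.7] [ 0.622  0.136 -0.   ]
key_disc 0.61 [231.1 260.9] [0.489 0.215 0.238]
6963
0.525 353 [0.1989 0.2285] 0.2116
0.535 424 [0.1985 0.2291] 0.2069
0.545 458 [0.198  0.2296] 0.2069
0.555 464 [0.1984 0.23  ] 0.2069
0.565 461 [0.1987 0.2305] 0.2071
0.575 558 [0.1993 0.231 ] 0.2117
0.585 430 [0.1997 0.2315] 0.2117
0.595 470 [0.2002 0.232 ] 0.2072
0.605 480 [0.2006 0.2325] 0.207
0.615 800 [0.1985 0.2367] 0.2072
0.625 952 [0.198  0.2374] 0.2072
0.635 967 [0.1985 0.2379] 0.2073
0.645 146 [0.1988 0.2376] 0.2064
```

View pics/f1c.png

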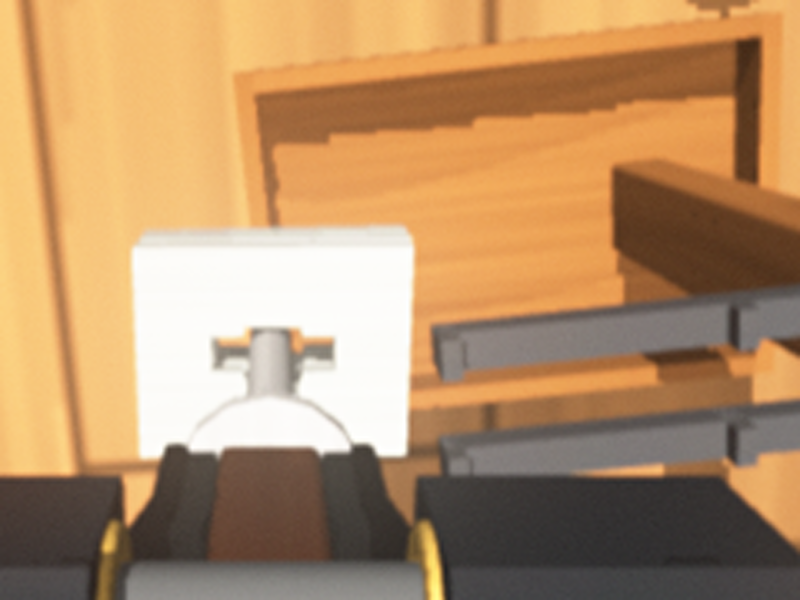

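Request:
{"api": "send_rows", "payload": {"moves": "10 0 1 1 0;10 0 1 1.2 0;10 0 0 0 0;10 0 0 0 0;10 0 0 0 0;10 0 0 0 0"}}

```text
time_s: 26.68
position: [0.4885, 0.2099, 0.2306]
tcp_rot: [[0.998, -0.0, 0.058], [-0.058, -0.0, 0.998], [-0.0, -1.0, -0.0]]
force: [0.2, 0.5, -4.7]
opening: 0.205
```

Request:
{"api": "send_rows", "payload": {"moves": "10 1.5 0 0.2 0;10 3 0 0.3 0;10 4 0 0.4 0;10 5 0 0.6 0;10 5 0 0.6 0;10 5 0 0.6 0;10 5 0 0.5 0;10 4 0 0.4 0;10 3 0 0.3 0;10 1.5 0 0.2 0;10 0 0 0 0;10 0 0 0 0"}}

```text
time_s: 27.68
position: [0.5254, 0.2118, 0.2305]
tcp_rot: [[0.998, -0.001, 0.058], [-0.058, -0.0, 0.998], [-0.001, -1.0, -0.0]]
force: [-1.8, -1.1, -4.1]
opening: 0.201
```

Request:
{"api": "send_rows", "payload": {"moves": "10 1.5 0 0.2 0;10 3 0 0.3 0;10 4 0 0.5 0;10 5 0 0.6 0;10 5 0 0.6 0;10 5 0 0.6 0;10 3 0 0.4 0;10 2 0 0.2 0;10 1 0 0 0;10 0 0 0 0;10 0 0 0 0;10 0 0 0 0"}}

```text
time_s: 28.68
position: [0.555, 0.2135, 0.2305]
tcp_rot: [[0.998, -0.0, 0.058], [-0.058, -0.0, 0.998], [-0.0, -1.0, -0.0]]
force: [-0.2, 0.1, -4.9]
opening: 0.204
```

```bash
python3 look.py f2; python3 - <<'E'
import numpy as np,cv2
im=cv2.imread('pics/f2.png');cv2.imwrite('pics/f2c.png',cv2.resize(im[90:270,150:390],(800,600),interpolation=cv2.INTER_CUBIC))
E
```

```text
t 28.6833 pos [0.555  0.2135 0.2305] x [ 0.998 -0.058 -0.   ] z [ 0.058  0.998 -0.   ] F [-0.2  0.1 -4.9] 0.20413924322511143
```

View pics/f2c.png

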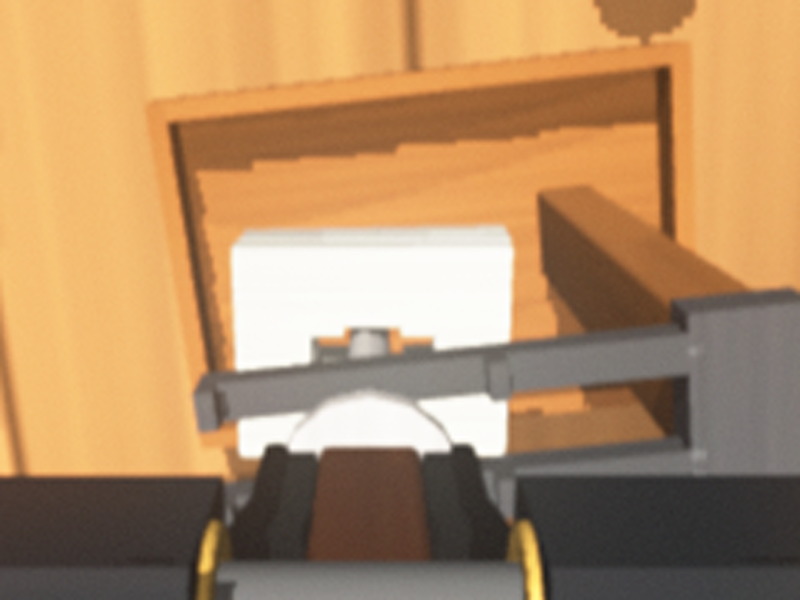

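The shank is between the prongs and the disc (370,420) lies between the stops at (205,395) and (495,378). I'll let it down.

Request:
{"api": "send_rows", "payload": {"moves": "10 0 1.5 0 0;10 0 2 0 0;10 0 2 0 0;10 0 2 0 0;10 0 1.5 0 0;10 0 1 0 0;10 0 0.6 0 0;10 0 0 0 0;10 0 0 0 0"}}

```text
time_s: 29.48
position: [0.5553, 0.2135, 0.22]
tcp_rot: [[0.998, 0.0, 0.058], [-0.058, 0.0, 0.998], [0.0, -1.0, 0.0]]
force: [0.0, 0.9, -4.9]
opening: 0.207
```

Request:
{"api": "send_rows", "payload": {"moves": "10 0 0.5 0 0;10 0 0.5 0 0;10 0 0.4 0 0;10 0 0 0 0;10 0 0 0 0"}}

```text
time_s: 29.9
position: [0.5553, 0.2135, 0.2186]
tcp_rot: [[0.998, -0.0, 0.058], [-0.058, 0.0, 0.998], [-0.0, -1.0, 0.0]]
force: [0.6, -0.1, -4.1]
opening: 0.205
```

Request:
{"api": "send_rows", "payload": {"moves": "10 0 0.4 0 0;10 0 0.4 0 0;10 0 0 0 0;10 0 0 0 0"}}

```text
time_s: 30.23
position: [0.5553, 0.2135, 0.2185]
tcp_rot: [[0.998, 0.0, 0.058], [-0.058, 0.0, 0.998], [0.0, -1.0, 0.0]]
force: [-1.5, -0.4, 2.0]
opening: 0.202
```

Request:
{"api": "send_rows", "payload": {"moves": "19 0 0 0 0;20 0 0 0 0;21 0 0 0 0;22 0 0 0 0;24 0 0 0 0;28 0 0 0 0;34 0 0 0 0;40 0 0 0 0;45 0 0 0 0;45 0 0 0 0;45 0 0 0 0;45 0 0 0 0;45 0 0 0 0"}}

```text
time_s: 31.32
position: [0.5553, 0.2135, 0.2178]
tcp_rot: [[0.998, -0.0, 0.058], [-0.058, 0.0, 0.998], [-0.0, -1.0, 0.0]]
force: [-0.4, -0.9, 0.2]
opening: 0.516
```

Request:
{"api": "send_rows", "payload": {"moves": "45 0 -2 0 0;45 0 -4 0 0;45 0 -8 0 0;45 0 -12 0 0;45 0 -15 0 0;45 0 -18 0 0;45 0 -18 0 0;45 0 -18 0 0;45 0 -15 0 0;45 0 -10 -10 0;45 0 0 -20 0;45 0 0 -20 0;45 0 0 -20 0;45 0 0 -10 0;45 0 0 0 0;45 0 0 0 0;45 0 0 0 0;45 0 0 0 0;45 0 0 0 0"}}

```text
time_s: 32.9
position: [0.5506, 0.1345, 0.3377]
tcp_rot: [[0.998, -0.0, 0.057], [-0.057, 0.0, 0.998], [-0.0, -1.0, 0.0]]
force: [0.5, 0.1, 0.1]
opening: 0.516
```

```bash
python3 look.py e1 key_grip key_disc fork_seat; python3 - <<'E'
from h import *
P=np.load('pics/e1.npz')['P']
m=(P[...,2]>.25)&(P[...,2]<.27)&(abs(P[...,0]-.555)<.03)&(abs(P[...,1]-.213)<.03)
Q=P[m];print('grip top',len(Q),Q.mean(0) if len(Q) else 0)
a=capture('scene')['image'];w=cv2.imread('pics/e1.png')
cv2.imwrite('pics/e1c.png',np.hstack([cv2.resize(w[40:260,140:360],(400,400)),cv2.resize(a[100:200,235:335],(400,400),interpolation=cv2.INTER_CUBIC)]))
E
```

```text
t 32.9 pos [0.5506 0.1345 0.3377] x [ 0.998 -0.057 -0.   ] z [0.057 0.998 0.   ] F [0.5 0.1 0.1] 0.5163967851278947
key_grip 0.66 [ 98.7 260.6] [0.555 0.213 0.261]
key_disc 0.78 [ 99.4 262.9] [0.557 0.213 0.261]
grip top 587 [0.55504575 0.21318249 0.26098627]
```

View pics/e1c.png

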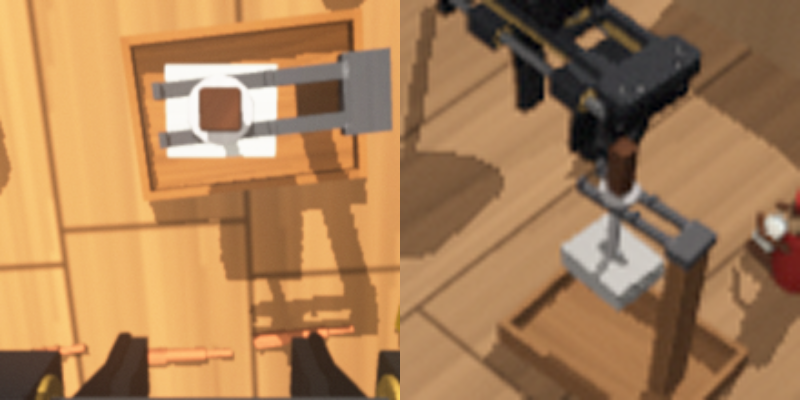

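The key hangs upright in the fork with the stack level below it (left crop 220,110). Its grip top is at z = 0.261, as it should be, and the gripper is clear. I'll hand in now.

```bash
python3 -c "
from rig import *
print(hand_in())"
```

```text
the job is handed in; nothing more can be done
None
```

The job is handed in at about 33 s of the 67 s allowed. The key hangs in its fork with all three plates on the crossbar. `hand_in` gives no verdict, so I can't confirm how it was judged.

- **Threading and press:** The key went down through all three plates with no force rise above the noise. I pressed the pad at about 8 N net for roughly 0.7 s. The net figure is the wrist reading with the weight of the key (about 1.4 N) taken out.
- **Turn and lift:** I then backed off, but the pad was still pressed at about 5 N during the first 25° of the turn. I raised the key a little more and finished the 90°. The picture after lifting showed the bar across the notches, the stack level and the nest empty.
- **Hanging back:** The wrist force showed the disc had seated before I let go. After release the grip top was at (0.555, 0.213, 0.261), as expected for a key resting upright. The disc is within about 1 mm of my estimate of the seat.
- **Last checks:** The arm is clear of everything, and none of them disagreed. I did not re-measure the bystanders' positions, but the arm passed well above them and met no unexpected force.

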